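# Level the ripening shelf

### The job

Set the round spirit level down in the round pocket on the little ripening shelf, then turn the shelf's levelling knob until the bubble stands in the middle of the ring. With the bubble centred, press the level down into its pocket with a light steady push (about 10 N) and finish like that, still pressing, with the bubble still centred. Leave the cheeses and the other things on the table where they are.

Things in the scene. Friction and masses are not known exactly. Their poses are not given: they have to be found in the camera images.
- level_center (a point): The spirit level: a plain aluminium puck, diameter 54, height 40, 0.17 to 0.3 kg, loose on the table; in its top a round window with pale liquid, a dark ring and a white bubble. This point is its centre, 20 above its underside; z is its upward axis. Seated, its lowest 6 are sunk in the pocket: hold it with the fingertips at least 10 above its underside.
- level_mark (a point): Centre of the dark ring (outer diameter 18) in the level's window, 39 above its underside (1 below its top face).
- bubble (a point): Centre of the white bubble (diameter 11) in the level's window. It moves to the high side by 2.2 mm for each 0.01 rad of tilt, at most about 12 mm along each of the level's own x and y axes, and settles in about 1 s. Centred means at most 2.5 mm horizontally from level_mark.
- pocket (a point): Centre of the floor of the round pocket (diameter 57, 6 deep) in a square steel plate (90 x 90 x 10) on top of the shelf. z is square to the shelf; y points along the shelf, away from the knob and towards the hinge end. When the level is seated its centre lies 20 above this point.
- shelf: The ripening shelf: a wooden board 360 long (y) x 160 wide (x) x 25 thick on a low steel stand, top about 85 above the table. Hinged at its +y end, carried at its -y end by the levelling foot; z is square to its top. Origin on the hinge axis, 160 from the pocket's centre and 310 from the knob's axis along y, 19 under the top face. At the start the knob end hangs 0.015 to 0.055 rad too low.
- knob_grip (a point): Steel wing knob of the levelling foot, on the shelf's -y end: a bar 52 long (its x) x 14 thick (its y) x 39 tall on a round hub, diameter 36, 6 high. This point is on the knob's axis, 30 above the shelf's top, 15 below the bar's top: grip the bar across its thickness. It needs about 0.2 to 0.3 N m and stays where it is left.
- foot: The same knob: origin on its axis at the shelf's top, z up its axis. Counter-clockwise seen from above raises that end: 0.02 rad of tilt, or 6.2 mm of height at the knob, per rad; the knob rises with the shelf. Levelling takes 0.7 to 2.8 rad. The stand leans by an unknown amount, so the knob's angle alone does not tell when the shelf is level.
- wheel_a_center (a point): Bystander, to be left alone: a cheese wheel, diameter 100, 50 high; this point is its centre.
- wheel_b_center (a point): Bystander, to be left alone: a cheese wheel, diameter 110, 55 high; this point is its centre.
- wheel_c_center (a point): Bystander, to be left alone: a cheese wheel, diameter 90, 45 high; this point is its centre.
- wheel_d_center (a point): Bystander, to be left alone: a cheese wheel, diameter 96, 45 high; this point is its centre.
- mould_center (a point): Bystander, to be left alone: an open steel ring mould, diameter 72, 50 high; this point is its centre.
- brush_center (a point): Bystander, to be left alone: a wooden brush about 170 long, lying flat; this point is its centre.
- jar_center (a point): Bystander, to be left alone: a glass jar with white cap, diameter 60, 85 high; this point is its centre.
There are look-alikes about, which are no part of the job. Leave any pink look-alike of the part that bears level_center alone.

How it is judged:
By the outcome, as a careful person would: the job done as asked, in the order asked, and still so for the second after the job is handed in, while the arm keeps its last pose, push and grip.
It also fails if it takes over 72 s, if anything falls off the work surface, if the arm or the gripper's body presses on something with over 40 N, if the wrist force passes 120 N, or if a joint passes its speed limit or range.

### The arm

A 7-joint arm with a two-finger parallel gripper is mounted at the origin on the work surface. World frame = base frame: x ahead of the robot, y to its left, z up, the work surface at z = 0. Lengths are in mm, angles in rad, forces in N, time in s.
With the tool pointing down it reaches from about 400 to 875 mm from the base axis. Payload 4.4 kg.
Tool frame: the origin (TCP) lies on the centre line of the jaws, within the pads' length; the fingertips stand 8 mm ahead of it and the grasp point (between the pads) lies 11 mm behind it; x points along the fingers, z is the direction in which the jaws open and shut, and the axes are right-handed (so a half turn about x gives the same grasp; the last joint's range is limited). The gripper opens to 85 mm and grips with 20 to 120 N. Pads are 22 mm wide; open, the fingers measure 114 mm over their backs; the gripper's body (76 mm by 85 mm) begins 54 mm behind the grasp point. The pads swing forward as they close: fully open they stand 13 mm farther back than shut.
Start: joints at [1.258, 0.628, 0.038, 1.517, -0.027, 0.996, -0.02], TCP at [158.823, -630.312, 239.313] pointing down, gripper open.
Joint ranges: [-3.06, 3.06], [-0.37, 2.12], [-1.25, 1.32], [0.18, 2.47], [-1.1, 4.24], [0.23, 1.98], [-2.94, 2.94]. Speed limits (rad/s): [2.57, 2.57, 3.14, 3.14, 3.14, 3.14, 3.14].

### API

Orientations are given as [roll, pitch, yaw] about the fixed x, y, z axes, in that order (R = Rz(yaw) Ry(pitch) Rx(roll)).
In Python, from cell import ctrl, get_image, camera_params gives the robot as it stands. The module is installed in compiled form; this text tells all that it offers.
- The arm moves only by the shell command python3 -m handwheel 'ROWS'. ROWS is text: rows parted by semicolons, each of 7 numbers parted by spaces: the opening, from -1 (shut) to 1 (fully open), then the shift along the tool's x, y, z in mm, then the turn, a rotation vector about the tool's x, y, z in rad. In form: grip x y z wx wy wz; .... A call has 1 to 10 rows; each row shifts and turns the pose as measured when the row begins, along the tool's axes as they then stand; what a row does not reach is not made up. A row lasts 1/10 s, in which the tool goes at most 50 mm and 8.59 degrees, less where a joint would pass 70% of its speed; a pose out of reach is approached as far as the arm can. A call with a gripper value outside its range is refused whole. The fingers move at their own pace and stop on an object; the grip force is fixed at half the most. Time passes only in rows, so rows that do not move let the fingers close. It gives the time, the measured TCP pose, the force and the opening at its end, in the units of the state.
- ctrl.read_state(): the state, without advancing time (a new reading comes with each control period).
- get_image(name): name is "side" or "top"; returns the picture (480x640x3 uint8, blue, green, red); there is no depth.
- camera_params(name): a dict with "fx", "fy", "cx", "cy" (pixels), "eye" and "orientation" of the camera in the world. Camera axes: x right, y up, looking along -z (the intrinsics and any distortion apply to the point x, -y, -z); pixel columns grow to the right and rows downward; lengths in mm; the calibration is good to about 2 mm. A picture is of the moment at which its call begins. camera_params takes no time and is no camera call.
- ctrl.finish_job(): hands the job in, once; it reports no verdict.
The state is a dict: "clock": time; "qpos": joint angles; "qd": joint speeds; "tau": joint torques, N m; "eef_pos": TCP position; "tool_rot": TCP orientation; "force": force on the tool from outside, world axes, zero at the start; "torque": the same for the moment, N m; "width": finger opening in mm.
Only numpy, scipy, OpenCV 4.12 (cv2) and the standard library are available. Lean on these libraries where they do the work, as an engineer would, in place of code of your own. Each camera call takes 0.05 s, during which the arm holds its last target.

## Working session

There is one attempt and no reset: what is moved stays moved. The work goes in short steps, Python scripts to look and compute and a shell command to move; the robot and the scene stay as the last step left them, time stands still between calls to the robot, and variables do not carry over. Pictures are saved under pics/ and viewed, and the job is handed in when it is done.

```bash
mkdir -p pics; ls; python3 - <<'E'
from cell import ctrl,get_image,camera_params
import cv2
print(ctrl.read_state())
for n in("side","top"):
    print(n,camera_params(n)); cv2.imwrite(f"pics/{n}0.png",get_image(n))
E
```

```text
pics
{'clock': 0.0, 'qpos': array([ 1.25820007,  0.62936188,  0.0384374 ,  1.51834805, -0.02700185,
        0.99630268, -0.01998961]), 'qd': array([-7.11362960e-04, -7.17845506e-05, -7.78332775e-04,  9.49900559e-04,
        2.10133366e-04,  2.82961542e-04, -2.74882599e-05]), 'tau': array([-9.10764065e-04, -5.63410950e+01,  1.22603673e+00, -1.93451214e+01,
        1.10788512e-02,  1.06157022e-02,  3.03111605e-06]), 'eef_pos': array([ 158.67861563, -629.71300727,  238.38516098]), 'tool_rot': array([-3.1303752 ,  1.56889422,  1.82882355]), 'force': array([-0.35330774,  0.04613326, -0.20356972]), 'torque': array([-4.21212867e-02,  2.43612207e-03, -8.17239048e-05]), 'width': 85.27149889506315}
side {'fx': 461.0805627637085, 'fy': 461.0805627637085, 'cx': 321.1931939081911, 'cy': 236.2910137924453, 'eye': array([ 289.80019266, -720.40252772,  731.21722069]), 'orientation': array([ 0.89648386,  0.01018624, -0.35804319])}
top {'fx': 441.5443535616555, 'fy': 441.5443535616555, 'cx': 322.53225291696293, 'cy': 238.81387450671508, 'eye': array([ 464.5088031 ,   15.31841915, 1163.69500175]), 'orientation': array([ 0.11297748,  0.00755206, -1.59967358])}
```

View pics/side0.png

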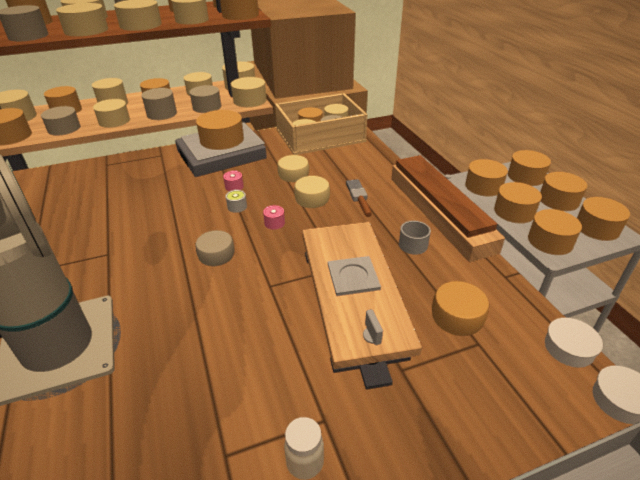

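View pics/top0.png

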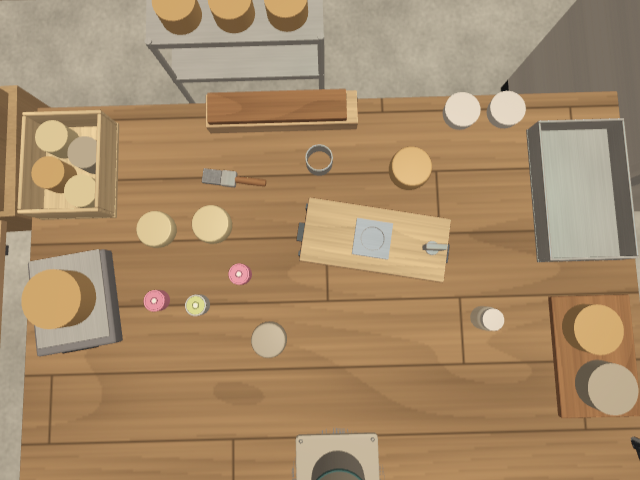

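The level is the grey puck with pale liquid, at top-view pixel (196,305) and side-view (235,201). The pink look-alikes are at top (239,273) and (154,300). The pocket is at top (372,238) and the knob at top (435,247). Next I'll measure.

```bash
cat > h.py <<'E'
import numpy as np,cv2
from scipy.spatial.transform import Rotation as Ro
from cell import ctrl,get_image,camera_params
C={n:camera_params(n) for n in("side","top")}
def ray(n,u,v):
    c=C[n];d=Ro.from_euler('xyz',c['orientation']).apply([(u-c['cx'])/c['fx'],-(v-c['cy'])/c['fy'],-1.])
    return np.array(c['eye']),d
def plane(n,u,v,z):
    e,d=ray(n,u,v);return e+d*(z-e[2])/d[2]
def proj(n,p):
    c=C[n];q=Ro.from_euler('xyz',c['orientation']).inv().apply(np.array(p,float)-c['eye'])
    return np.array([c['cx']+c['fx']*q[0]/-q[2],c['cy']-c['fy']*q[1]/-q[2]])
def tri(a,b,n1="top",n2="side"):
    e1,d1=ray(n1,*a);e2,d2=ray(n2,*b)
    s=np.linalg.lstsq(np.c_[d1,-d2],e2-e1,rcond=None)[0]
    p,q=e1+s[0]*d1,e2+s[1]*d2
    return (p+q)/2,np.linalg.norm(p-q)
def zoom(img,u,v,w,h,k,fn):
    u0,v0=int(u-w/2),int(v-h/2);c=img[max(v0,0):v0+h,max(u0,0):u0+w]
    cv2.imwrite(fn,cv2.resize(c,None,fx=k,fy=k,interpolation=cv2.INTER_CUBIC));return u0,v0
E
python3 - <<'E'
from h import *
t=cv2.imread('pics/top0.png');s=cv2.imread('pics/side0.png')
a=cv2.resize(t[285:325,171:221],None,fx=8,fy=8,interpolation=2); b=cv2.resize(s[180:220,210:260],None,fx=8,fy=8,interpolation=2)
cv2.imwrite('pics/lz.png',np.hstack([a,b]))
a=cv2.resize(t[190:290,290:460],None,fx=4.7,fy=4.7,interpolation=2);cv2.imwrite('pics/st.png',a)
b=cv2.resize(s[215:390,290:430],None,fx=3.4,fy=3.4,interpolation=2);cv2.imwrite('pics/ss.png',b)
E
```

```text
(no output)
```

View pics/lz.png

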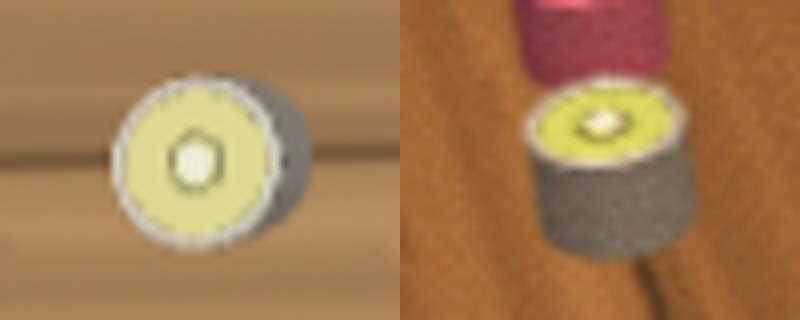

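View pics/st.png

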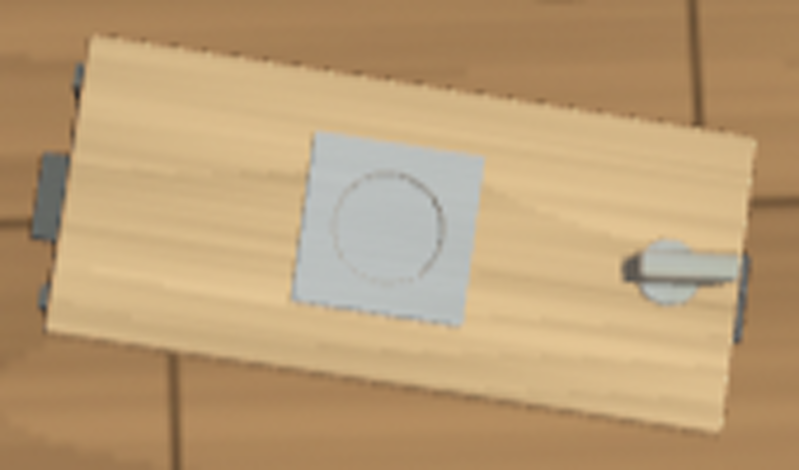

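View pics/ss.png

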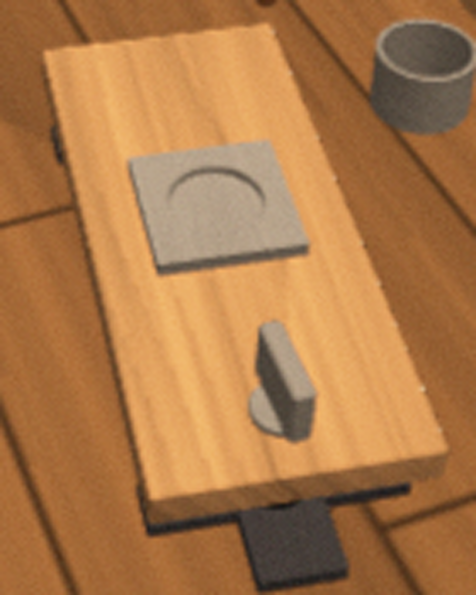

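```bash
cat >> h.py <<'E'
def win(img,u,v,r=22):
    "pale-liquid window (filled convex contour centre) near u,v"
    u0,v0=int(u)-r,int(v)-r;c=cv2.resize(img[v0:v0+2*r,u0:u0+2*r],None,fx=8,fy=8,interpolation=cv2.INTER_CUBIC)
    h=cv2.cvtColor(c,cv2.COLOR_BGR2HSV);m=cv2.inRange(h,(24,60,110),(45,255,255))
    cs,_=cv2.findContours(m,cv2.RETR_EXTERNAL,cv2.CHAIN_APPROX_NONE);k=cv2.convexHull(max(cs,key=cv2.contourArea))
    e=cv2.fitEllipse(k)
    f=lambda p:np.array([(p[0]+.5)/8-.5+u0,(p[1]+.5)/8-.5+v0])
    mm=np.zeros_like(m);cv2.ellipse(mm,((e[0]),(e[1][0]*.6,e[1][1]*.6),e[2]),255,-1)
    return f(e[0]),np.array(e[1])/8,c,e,f,mm
E
python3 - <<'E'
from h import *
t=cv2.imread('pics/top0.png');s=cv2.imread('pics/side0.png')
a=win(t,196,305);b=win(s,235,196,16)
print(a[:2],b[:2]);p=tri(a[0],b[0]);print('level mark',p, plane('top',*a[0],39),plane('side',*b[0],39))
# knob & shelf: from zooms
T=lambda x,y:(290+x/4.7,190+y/4.7); S=lambda x,y:(290+x/3.4,215+y/3.4)
for n,q,w in [('plateNW',(315,131),(128,158)),('plateNE',(484,157),(269,141)),('plateSE',(462,327),(308,246)),('plateSW',(292,300),(158,270)),
 ('boardA',(94,36),(270,24)),('boardB',(757,139),(447,454)),('boardC',(720,432),(151,500)),('boardD',(46,330),(45,52)),
 ('knobtopfar',(642,266),(268,323)),('knobtopnear',(742,266),(303,395)),('hub',(668,271),None)]:
    if w: print(n,tri(T(*q),S(*w)))
print(plane('top',*T(388,228),92),plane('top',*T(668,271),85))
E
```

```text
(array([195.00782013, 304.92417145]), array([18.0310955, 18.5272274])) (array([235.06856918, 194.97267532]), array([ 9.42038822, 17.44865417]))
level mark (array([432.78321967, 347.48067269,  38.13485733]), np.float64(2.1847857667206245)) [433.87963396 347.00033465  39.        ] [431.55359928 346.48204379  39.        ]
plateNW (array([591.53758216, -56.28276587,  94.36121187]), np.float64(88.00092289277494))
plateNE (array([ 603.1502947 , -140.62422807,  161.34005198]), np.float64(12.473318909831828))
plateSE (array([ 569.79589736, -154.85920078,  100.79375655]), np.float64(86.16184674026104))
plateSW (array([559.91490398, -58.56354679,  -5.14706643]), np.float64(10.412114645894052))
boardA (array([690.65883653,  48.18033879,  84.98084591]), np.float64(0.543878122557196))
boardB (array([ 627.38765833, -302.53598391,   69.69326875]), np.float64(0.5925713970405211))
boardC (array([ 473.54604946, -273.93348809,   69.41131808]), np.float64(0.5571415599309288))
boardD (array([536.69005067,  77.04963221,  83.05402704]), np.float64(0.9958491792141421))
knobtopfar (array([ 557.63360777, -226.64687088,  118.58048469]), np.float64(0.5994766400592929))
knobtopnear (array([ 554.86170017, -276.51408038,  118.60857715]), np.float64(2.097618052741997))
[ 583.40509016 -102.16853229   92.        ] [ 557.31850161 -247.68349758   85.        ]
```

```bash
python3 - <<'E'
from h import *
T=lambda x,y:(290+x/4.7,190+y/4.7); S=lambda x,y:(290+x/3.4,215+y/3.4)
P=[]
for n,q,w in [('SW',(292,300),(128,158)),('NW',(315,131),(269,141)),('NE',(484,157),(308,246)),('SE',(462,327),(158,263))]:
    p=tri(T(*q),S(*w));print(n,p);P.append(p[0])
print(np.mean(P,0))
st=ctrl.read_state();print(Ro.from_euler('xyz',st['tool_rot']).as_matrix().round(3))
E
```

```text
SW (array([547.56205296, -51.08688571,  90.72932302]), np.float64(0.11137999778779993))
NW (array([635.76034417, -66.36942724,  89.19230919]), np.float64(0.35764007432528205))
NE (array([ 619.65617443, -154.54748959,   85.60024678]), np.float64(0.8390727753101239))
SE (array([ 531.50891147, -138.78871325,   88.83531912]), np.float64(0.9556709024481742))
[ 583.62187076 -102.69812895   88.58929953]
[[-0.     0.97   0.244]
 [ 0.002  0.244 -0.97 ]
 [-1.     0.    -0.002]]
```

```bash
python3 -m handwheel '1 0 45 -5 -0.07 0 0;1 0 45 -5 -0.07 0 0;1 0 45 -5 -0.07 0 0;1 0 45 -5 -0.07 0 0;1 0 45 -5 -0.07 0 0;1 0 45 -5 -0.07 0 0;1 0 45 -5 -0.07 0 0;1 0 45 -5 -0.07 0 0;1 0 45 -5 -0.07 0 0;1 0 45 -5 -0.07 0 0'
```

```text
clock: 1.1
eef_pos: [506.9, -348.5, 231.0]
tool_rot: [-2.743, 1.56, 2.926]
force: [0.5, -0.3, 0.9]
width: 85.7
```

```bash
python3 -m handwheel '1 -1 45 -5 -0.075 0 0;1 -1 45 -5 -0.075 0 0;1 0 45 -5 -0.075 0 0;1 0 45 -5 -0.075 0 0;1 0 45 -5 -0.075 0 0;1 0 45 -5 -0.075 0 0;1 0 45 -5 -0.075 0 0;1 0 45 -5 -0.075 0 0;1 0 45 -5 -0.075 0 0;1 0 45 -5 -0.075 0 0'
cat > rel.py <<'E'
# usage: rel.py x y z yawz(deg of tool z, or 'k') : needed tool-frame shift
import sys;from h import *
s=ctrl.read_state();R=Ro.from_euler('xyz',s['tool_rot']);M=R.as_matrix();g=np.array(list(map(float,sys.argv[1:4])))
y=np.degrees(np.arctan2(M[1,2],M[0,2]))
a=np.radians(y if sys.argv[4]=='k' else float(sys.argv[4]));z=np.array([np.cos(a),np.sin(a),0]);x=np.array([0,0,-1.])
G=Ro.from_matrix(np.c_[x,np.cross(z,x),z])
print('pos',s['eef_pos'].round(1),'zyaw',y.round(1),'shift',M.T.dot(g-s['eef_pos']).round(1),'rot',(R.inv()*G).as_rotvec().round(3),'q7',s['qpos'][6].round(2),'F',s['force'].round(1),'T',s['torque'].round(2),'w',round(s['width'],1),'t',s['clock'])
E
python3 rel.py 432.8 347.3 120 38.7
```

```text
clock: 2.1
eef_pos: [577.3, 106.0, 229.4]
tool_rot: [2.705, 1.558, 2.872]
force: [0.1, 0.2, 0.0]
width: 85.4
pos [577.3 106.  229.4] zyaw 9.6 shift [ 112.1  261.3 -101.1] rot [-0.509 -0.01  -0.008] q7 -0.29 F [0.1 0.2 0. ] T [-0.   -0.09 -0.02] w 85.4 t 2.1
```

```bash
python3 -m handwheel '1 10 41 -5 -0.073 0 0;1 10 41 -5 -0.073 0 0;1 10 41 -5 -0.073 0 0;1 10 41 -5 -0.073 0 0;1 10 41 -5 -0.073 0 0;1 10 41 -5 -0.073 0 0;1 10 41 -5 -0.073 0 0'
python3 rel.py 432.8 347.3 90 38.7
```

```text
clock: 2.8
eef_pos: [431.2, 366.7, 159.1]
tool_rot: [1.894, 1.559, 2.594]
force: [-0.2, -0.1, 0.6]
width: 85.5
pos [431.2 366.7 159.1] zyaw 40.1 shift [ 69.  -16.6 -11. ] rot [ 0.024 -0.004 -0.011] q7 -0.43 F [-0.2 -0.1  0.6] T [0.05 0.02 0.01] w 85.5 t 2.8
```

```bash
python3 -m handwheel '1 35 -17 -11 0.02 -0.004 -0.01;1 35 0 0 0 0 0;1 0 0 0 0 0 0'
python3 rel.py 432.8 347.3 22 k
python3 - <<'E'
from h import *
t=get_image('top');s=get_image('side')
a=cv2.resize(t[245:345,140:250],None,fx=5,fy=5,interpolation=2); b=cv2.resize(s[130:230,180:290],None,fx=5,fy=5,interpolation=2)
cv2.imwrite('pics/l2.png',cv2.resize(np.hstack([a,b]),(800,364)))
E
```

```text
clock: 3.1
eef_pos: [426.0, 355.0, 86.8]
tool_rot: [1.459, 1.563, 2.154]
force: [-0.8, -0.2, 0.2]
width: 85.2
pos [426.  355.   86.8] zyaw 39.8 shift [ 64.8 -10.8   0.3] rot [ 0.     0.001 -0.008] q7 -0.5 F [-0.8 -0.2  0.2] T [-0.06  0.   -0.02] w 85.2 t 3.1
```

View pics/l2.png

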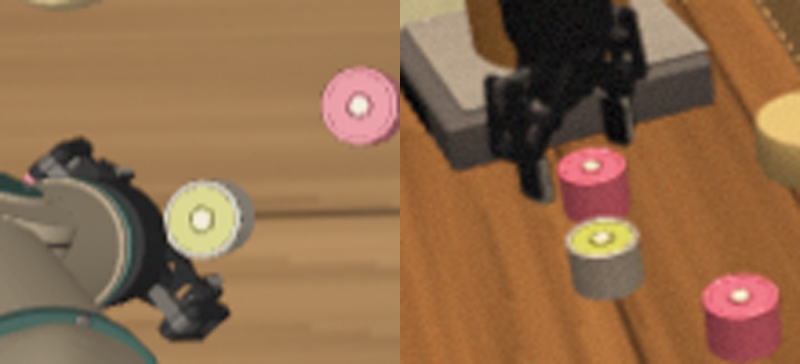

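```bash
python3 -m handwheel '1 5 -11 0 0 0 -0.008;1 20 0 0 0 0 0;1 20 0 0 0 0 0;1 0 0 0 0 0 0'
python3 rel.py 432.8 347.3 22 k
```

```text
clock: 3.6
eef_pos: [443.9, 347.2, 50.1]
tool_rot: [-0.25, 1.551, 0.437]
force: [-0.3, -0.9, 0.3]
width: 85.6
pos [443.9 347.2  50.1] zyaw 39.4 shift [27.9  7.3 -9. ] rot [-0.     0.019  0.005] q7 -0.53 F [-0.3 -0.9  0.3] T [-0.03  0.02 -0.  ] w 85.6 t 3.6
```

```bash
python3 -m handwheel '1 0 0 0 0 0 0'
python3 rel.py 432.8 347.3 22 k;python3 rel.py 432.8 347.3 22 k
```

```text
clock: 3.7
eef_pos: [445.3, 347.1, 51.3]
tool_rot: [-0.252, 1.549, 0.434]
force: [0.8, 0.1, -0.1]
width: 85.3
pos [445.3 347.1  51.3] zyaw 39.3 shift [ 29.1   8.2 -10.1] rot [-0.     0.021  0.005] q7 -0.52 F [ 0.8  0.1 -0.1] T [-0.02 -0.03  0.01] w 85.3 t 3.7
pos [445.3 347.1  51.3] zyaw 39.3 shift [ 29.1   8.2 -10.1] rot [-0.     0.021  0.005] q7 -0.52 F [ 0.8  0.1 -0.1] T [-0.02 -0.03  0.01] w 85.3 t 3.7
```

```bash
python3 -m handwheel '1 0 8 -10 0 0.02 0.005;1 5 0 0 0 0 0'
python3 rel.py 432.8 347.3 22 k
```

```text
clock: 3.9
eef_pos: [433.4, 347.5, 48.7]
tool_rot: [-0.005, 1.567, 0.679]
force: [0.7, 0.3, -0.0]
width: 85.4
pos [433.4 347.5  48.7] zyaw 39.2 shift [26.7  0.2 -0.7] rot [-0.     0.004  0.   ] q7 -0.53 F [ 0.7  0.3 -0. ] T [ 0.03 -0.03 -0.02] w 85.4 t 3.9
```

```bash
python3 -m handwheel '1 18 0 -1 0 0 0;1 9 0 0 0 0 0'
python3 rel.py 432.8 347.3 22 k
```

```text
clock: 4.1
eef_pos: [433.7, 348.2, 23.1]
tool_rot: [0.062, 1.563, 0.747]
force: [0.2, -0.6, -1.3]
width: 85.2
pos [433.7 348.2  23.1] zyaw 39.2 shift [ 1.1 -0.1 -1.2] rot [ 0.     0.008 -0.   ] q7 -0.56 F [ 0.2 -0.6 -1.3] T [-0.03 -0.   -0.01] w 85.2 t 4.1
```

```bash
python3 -m handwheel '1 1 0 -1 0 0.008 0;-1 0 0 0 0 0 0;-1 0 0 0 0 0 0;-1 0 0 0 0 0 0;-1 0 0 0 0 0 0;-1 0 0 0 0 0 0'
python3 rel.py 432.8 347.3 22 k
```

```text
clock: 4.7
eef_pos: [432.9, 347.9, 22.9]
tool_rot: [2.477, 1.57, -3.121]
force: [0.1, -0.2, -3.1]
width: 52.3
pos [432.9 347.9  22.9] zyaw 39.3 shift [ 0.9 -0.4 -0.5] rot [-0.    -0.001 -0.   ] q7 -0.55 F [ 0.1 -0.2 -3.1] T [ 0.02  0.05 -0.  ] w 52.3 t 4.7
```

```bash
python3 -m handwheel '-1 0 0 0 0 0 0;-1 -20 0 0 0 0 0;-1 -40 0 0 0 0 0;-1 -45 0 0 0 0 0;-1 -45 0 0 0 0 0'
python3 rel.py 583.5 -102.5 190 -10
python3 - <<'E'
from h import *
t=get_image('top');s=get_image('side')
a=cv2.resize(t[245:345,140:250],None,fx=5,fy=5,interpolation=2); b=cv2.resize(s[130:230,180:290],None,fx=5,fy=5,interpolation=2)
cv2.imwrite('pics/l3.png',cv2.resize(np.hstack([a,b]),(800,364)))
E
```

```text
clock: 5.2
eef_pos: [429.2, 344.0, 170.2]
tool_rot: [-3.13, 1.553, -2.444]
force: [0.4, 1.3, -2.2]
width: 51.8
pos [429.2 344.  170.2] zyaw 39.3 shift [ -16.8 -443.2 -163.9] rot [ 0.861 -0.017  0.008] q7 -0.42 F [ 0.4  1.3 -2.2] T [ 0.03 -0.16 -0.02] w 51.8 t 5.2
```

View pics/l3.png

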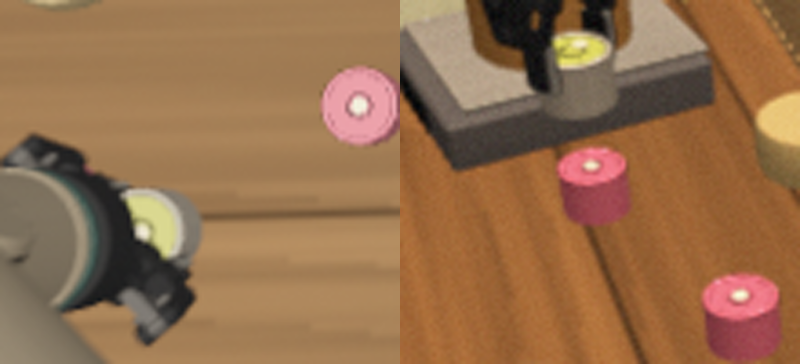

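```bash
python3 -m handwheel '-1 -2 -43 3 0.078 0 0;-1 -2 -43 3 0.078 0 0;-1 -2 -43 3 0.078 0 0;-1 -2 -43 3 0.078 0 0;-1 -2 -43 3 0.078 0 0;-1 -2 -43 3 0.078 0 0;-1 -2 -43 3 0.078 0 0;-1 -2 -43 3 0.078 0 0;-1 -2 -43 3 0.078 0 0'
python3 rel.py 583.5 -102.5 170 -10
```

```text
clock: 6.2
eef_pos: [594.8, -0.2, 186.1]
tool_rot: [2.813, 1.561, 2.786]
force: [0.3, -0.6, -2.3]
width: 52.7
pos [ 5.948e+02 -2.000e-01  1.861e+02] zyaw -1.6 shift [  15.8 -102.7   -8.4] rot [ 0.147 -0.009 -0.002] q7 -0.3 F [ 0.3 -0.6 -2.3] T [ 0.   -0.07  0.01] w 52.7 t 6.2
```

```bash
python3 -m handwheel '-1 5 -43 -3 0.06 -0.004 0;-1 5 -40 -3 0.06 -0.004 0;-1 5 -12 0 0.02 0 0;-1 0 0 0 0 0 0'
python3 rel.py 583.5 -102.5 130 -10
```

```text
clock: 6.6
eef_pos: [578.9, -108.8, 166.0]
tool_rot: [-2.458, 1.563, -2.645]
force: [0.3, 0.1, -3.0]
width: 52.3
pos [ 578.9 -108.8  166. ] zyaw -10.7 shift [36.   7.2  3.6] rot [-0.013 -0.006  0.005] q7 -0.27 F [ 0.3  0.1 -3. ] T [ 0.01 -0.03 -0.03] w 52.3 t 6.6
```

```bash
python3 -m handwheel '-1 18 7 3 -0.01 -0.006 0.005;-1 20 0 0 0 0 0;-1 0 0 0 0 0 0'
python3 rel.py 583.5 -102.5 120 -10
python3 - <<'E'
from h import *
t=get_image('top');s=get_image('side')
a=cv2.resize(t[190:290,310:420],None,fx=5,fy=5,interpolation=2); b=cv2.resize(s[220:320,300:410],None,fx=5,fy=5,interpolation=2)
cv2.imwrite('pics/p1.png',cv2.resize(np.hstack([a,b]),(800,364)))
E
```

```text
clock: 6.9
eef_pos: [583.2, -98.7, 126.2]
tool_rot: [1.76, 1.568, 1.587]
force: [-1.5, -0.0, -2.2]
width: 52.6
pos [583.2 -98.7 126.2] zyaw -9.9 shift [ 6.2 -3.8  1. ] rot [ 0.001 -0.001 -0.003] q7 -0.29 F [-1.5 -0.  -2.2] T [ 0.02  0.12 -0.04] w 52.6 t 6.9
```

View pics/p1.png

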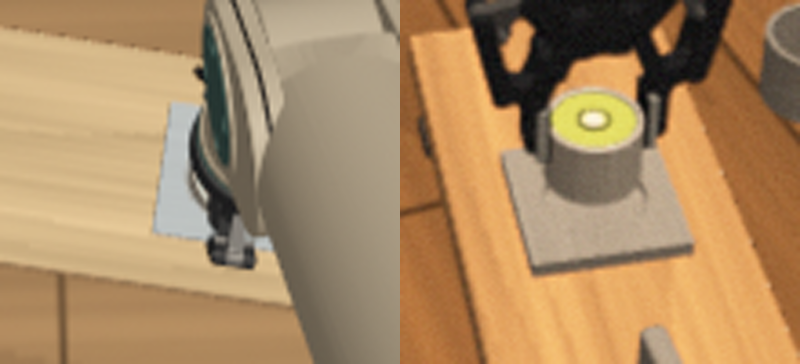

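```bash
python3 - <<'E'
from h import *
S=lambda x,y:((x+.5)/3.4-.5+290,(y+.5)/3.4-.5+215)
T=lambda x,y:((x+.5)/4.7-.5+290,(y+.5)/4.7-.5+190)
zs=[90.5,89,86.5,88]
print('side pocket',np.mean([plane('side',*S(*w),z) for w,z in zip([(128,158),(269,141),(308,246),(158,263)],zs)],0))
print('top pocket',np.mean([plane('top',*T(*w),z) for w,z in zip([(292,300),(315,131),(484,157),(462,327)],zs)],0))
print('top circle',plane('top',*T(388,228),88.5))
s=get_image('side');w=win(s,352,253,16);print(w[:2],plane('side',*w[0],142.5),ctrl.read_state()['eef_pos'])
E
```

```text
side pocket [ 583.36535782 -101.38742002   88.5       ]
top pocket [ 584.62741988 -101.78994417   88.5       ]
top circle [ 584.79153189 -101.62983174   88.5       ]
(array([353.31769753, 251.95549011]), array([15.66818142, 24.01321602])) [583.76439414 -97.28960663 142.5       ] [585.65292038 -99.08713498 129.19684728]
```

```bash
python3 rel.py 584 -102 112 -10; python3 -m handwheel '-1 2 -3 -1 0 0 0;-1 2 0 0 0 0 0'; python3 rel.py 584 -102 112 -10
python3 - <<'E'
from h import *
s=get_image('side');z=ctrl.read_state()['eef_pos'];w=win(s,352,253,16);print(w[:2],plane('side',*w[0],z[2]+16.5),z)
E
```

```text
pos [585.7 -99.1 129.2] zyaw -9.9 shift [17.2 -3.2 -1.2] rot [ 0.001  0.005 -0.003] q7 -0.29 F [ 0.2 -0.2 -2.8] T [ 0.   -0.01  0.02] w 52.1 t 7.05
clock: 7.25
eef_pos: [585.6, -101.2, 127.0]
tool_rot: [0.357, 1.561, 0.185]
force: [0.4, -0.6, -3.0]
width: 52.1
pos [ 585.6 -101.2  127. ] zyaw -9.9 shift [15.  -1.1 -1.5] rot [ 0.003  0.009 -0.003] q7 -0.28 F [ 0.4 -0.6 -3. ] T [-0.02  0.02  0.03] w 52.1 t 7.25
(array([354.07566452, 253.25666046]), array([15.74097061, 24.26054382])) [ 583.16629519 -102.26965583  143.32334557] [ 585.67354249 -100.89494665  126.82334557]
```

```bash
python3 -m handwheel '-1 8 0 -0.5 0 0.008 0;-1 6 0 0 0 0 0'; python3 rel.py 585.2 -101 105 -10
```

```text
clock: 7.5
eef_pos: [586.2, -100.9, 113.4]
tool_rot: [0.844, 1.566, 0.672]
force: [-0.3, -0.2, -1.4]
width: 51.9
pos [ 586.2 -100.9  113.4] zyaw -9.9 shift [ 8.4 -0.3 -1. ] rot [ 0.003  0.003 -0.004] q7 -0.29 F [-0.3 -0.2 -1.4] T [ 0.01 -0.    0.05] w 51.9 t 7.5
```

```bash
python3 -m handwheel '-1 3 0 -1 0 0.003 0'; python3 rel.py 585.2 -101 105 -10;python3 -m handwheel '-1 3 0 0 0 0 0'; python3 rel.py 585.2 -101 105 -10
```

```text
clock: 7.6
eef_pos: [585.0, -100.8, 109.7]
tool_rot: [1.682, 1.567, 1.51]
force: [0.3, 0.4, -3.2]
width: 52.1
pos [ 585.  -100.8  109.7] zyaw -9.9 shift [ 4.7 -0.2  0.2] rot [ 0.002 -0.    -0.004] q7 -0.29 F [ 0.3  0.4 -3.2] T [ 0.01  0.02 -0.04] w 52.1 t 7.6
clock: 7.7
eef_pos: [584.8, -100.7, 106.1]
tool_rot: [1.871, 1.567, 1.699]
force: [0.1, -0.7, -0.3]
width: 52.2
pos [ 584.8 -100.7  106.1] zyaw -9.9 shift [ 1.1 -0.2  0.5] rot [ 0.002 -0.001 -0.004] q7 -0.29 F [ 0.1 -0.7 -0.3] T [-0.09 -0.03 -0.01] w 52.2 t 7.7
```

```bash
python3 -m handwheel '-1 2 0 0 0 0 0'; python3 rel.py 585.2 -101 105 -10;python3 -m handwheel '-1 1 0 0 0 0 0'; python3 rel.py 585.2 -101 105 -10
python3 - <<'E'
from h import *
s=get_image('side');z=ctrl.read_state()['eef_pos'];w=win(s,352,258,16);print(w[:2],plane('side',*w[0],z[2]+16.5),z)
b=cv2.resize(s[220:320,300:410],None,fx=6,fy=6,interpolation=2);cv2.imwrite('pics/p2.png',b)
E
```

```text
clock: 7.8
eef_pos: [584.8, -101.6, 105.0]
tool_rot: [2.002, 1.568, 1.829]
force: [-5.2, -2.0, 22.1]
width: 52.1
pos [ 584.8 -101.6  105. ] zyaw -9.9 shift [0.  0.7 0.3] rot [ 0.002 -0.001 -0.002] q7 -0.29 F [-5.2 -2.  22.1] T [0.1  1.35 0.15] w 52.1 t 7.8
clock: 7.9
eef_pos: [584.8, -101.4, 105.4]
tool_rot: [1.982, 1.568, 1.809]
force: [-3.3, 1.8, 10.8]
width: 52.0
pos [ 584.8 -101.4  105.4] zyaw -9.9 shift [0.4 0.4 0.4] rot [ 0.002 -0.001 -0.002] q7 -0.29 F [-3.3  1.8 10.8] T [0.64 0.83 0.08] w 52.0 t 7.9
(array([353.524189  , 261.73275566]), array([16.1584301 , 23.80834961])) [ 582.49862311 -102.90639893  121.93055993] [ 584.7779222  -101.30358735  105.43055993]
```

View pics/p2.png

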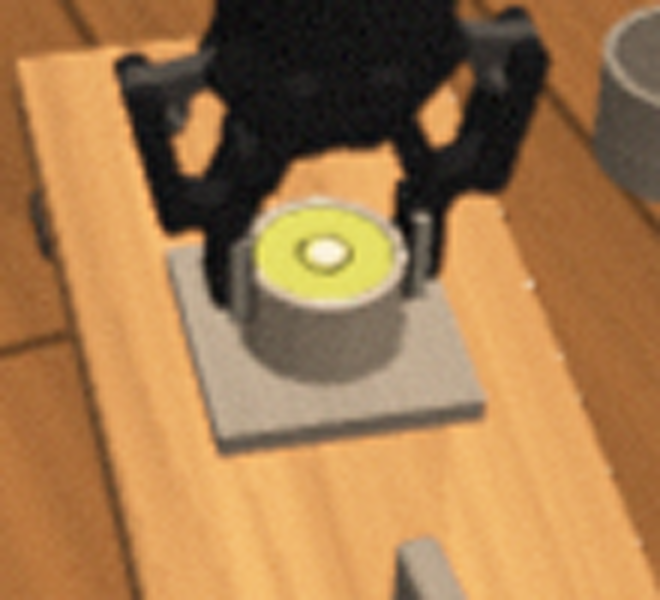

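Contact came at the floor height (TCP z is about 105, the rim would be about 111), so the level is in the pocket. Releasing it now.

```bash
python3 -m handwheel '1 -0.5 0 0 0 0 0;1 0 0 0 0 0 0;1 0 0 0 0 0 0;1 0 0 0 0 0 0;1 -10 0 0 0 0 0;1 -35 0 0 0 0 0;1 -45 0 0 0 0 0'
python3 rel.py 556.5 -252 170 -3
```

```text
clock: 8.65
eef_pos: [581.5, -101.2, 193.7]
tool_rot: [2.953, 1.559, 2.781]
force: [1.5, -0.4, -0.5]
width: 85.6
pos [ 581.5 -101.2  193.7] zyaw -9.9 shift [  23.4 -152.9    1.5] rot [-0.12  -0.012 -0.003] q7 -0.25 F [ 1.5 -0.4 -0.5] T [-0.02 -0.03  0.03] w 85.6 t 8.65
```

```bash
python3 -m handwheel '1 -5 -45 0 0 0 0;1 0 -45 0 0 0 0;1 0 -40 0 0 0 0;1 0 0 0 0 0 0'
python3 rel.py 556.5 -252 170 -3
python3 - <<'E'
from h import *
t=get_image('top');s=get_image('side')
w=win(s,353,261,16)
a=cv2.resize(t[190:290,350:460],None,fx=5,fy=5,interpolation=2); b=cv2.resize(s[220:320,300:410],None,fx=5,fy=5,interpolation=2)
cv2.imwrite('pics/p3.png',cv2.resize(np.hstack([a,b]),(800,364)))
E
```

```text
clock: 9.05
eef_pos: [565.0, -232.1, 209.0]
tool_rot: [0.308, 1.565, 0.142]
force: [-1.3, -0.4, 0.7]
width: 85.5
pos [ 565.  -232.1  209. ] zyaw -9.5 shift [ 39.  -21.1  -5.3] rot [-0.114  0.006 -0.001] q7 -0.02 F [-1.3 -0.4  0.7] T [-0.03  0.07  0.01] w 85.5 t 9.05
```

View pics/p3.png

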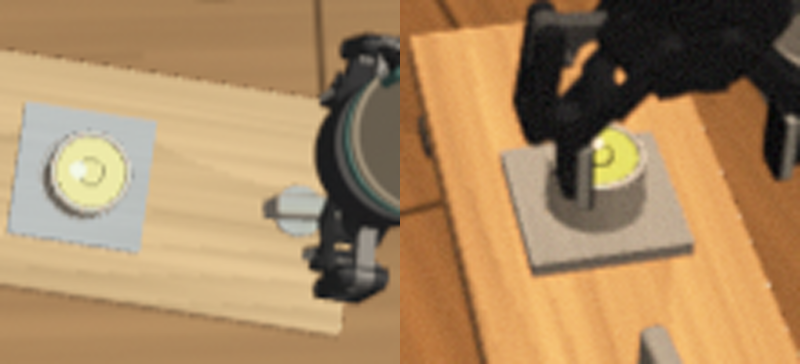

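```bash
python3 -m handwheel '1 25 -21 -6 -0.114 0.006 0;1 15 0 0 0 0 0;1 0 0 0 0 0 0'
python3 rel.py 556.3 -251.7 140 -3.2
python3 - <<'E'
from h import *
s=get_image('side')
b=cv2.resize(s[220:380,290:450],None,fx=3.7,fy=3.7,interpolation=2);cv2.imwrite('pics/k1.png',b)
E
```

```text
clock: 9.45
eef_pos: [560.3, -239.3, 169.7]
tool_rot: [1.146, 1.56, 1.113]
force: [0.1, 1.2, 0.2]
width: 85.2
pos [ 560.3 -239.3  169.7] zyaw -1.9 shift [ 29.6 -12.8  -3.7] rot [ 0.022  0.004 -0.01 ] q7 0.09 F [0.1 1.2 0.2] T [ 0.03 -0.02  0.03] w 85.2 t 9.45
```

View pics/k1.png

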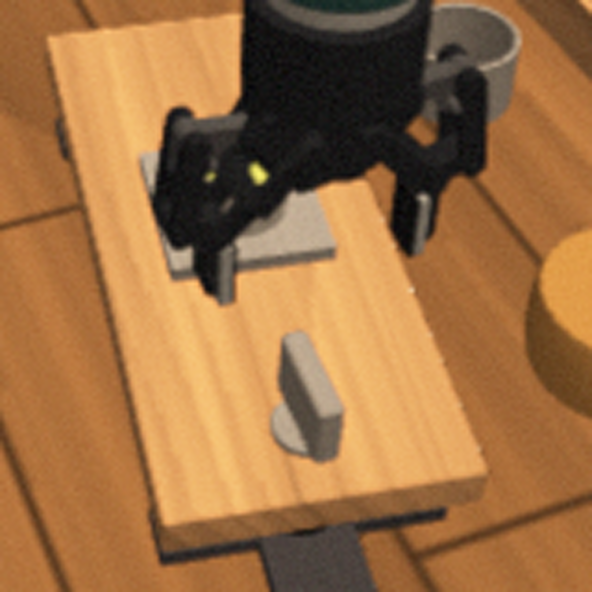

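```bash
python3 -m handwheel '1 15 -13 -4 0.02 0.004 -0.01;1 20 0 0 0 0 0'
python3 rel.py 556.3 -251.7 97 -3.2
```

```text
clock: 9.7
eef_pos: [559.2, -252.9, 137.8]
tool_rot: [-0.522, 1.562, -0.575]
force: [-0.2, -1.2, -0.1]
width: 85.8
pos [ 559.2 -252.9  137.8] zyaw -3.1 shift [40.8  1.2 -3.3] rot [0.002 0.008 0.005] q7 0.07 F [-0.2 -1.2 -0.1] T [ 0.02  0.03 -0.02] w 85.8 t 9.7
```

```bash
python3 -m handwheel '1 20 1 -3 0 0.008 0.005;1 15 0 0 0 0 0;1 5 0 0 0 0 0'
python3 rel.py 556.3 -251.7 97 -3.2
```

```text
clock: 10.0
eef_pos: [555.8, -251.9, 94.9]
tool_rot: [-2.63, 1.569, -2.684]
force: [-1.1, -0.4, -0.1]
width: 85.6
pos [ 555.8 -251.9   94.9] zyaw -3.1 shift [-2.1  0.2  0.5] rot [ 0.002 -0.002  0.001] q7 0.05 F [-1.1 -0.4 -0.1] T [-0.04  0.04 -0.03] w 85.6 t 10.0
```

```bash
python3 -m handwheel '-1 -2 0 0 0 0 0;-1 0 0 0 0 0 0;-1 0 0 0 0 0 0;-1 0 0 0 0 0 0;-1 0 0 0 0 0 0;-1 0 0 0 0 0 0;-1 0 0 0 0 0 0;-1 0 0 0 0 0 0'
python3 rel.py 556.3 -251.7 97 -3.2
```

```text
clock: 10.8
eef_pos: [558.5, -252.4, 99.1]
tool_rot: [-0.594, 1.566, -0.649]
force: [1.7, 0.7, -1.3]
width: 12.8
pos [ 558.5 -252.4   99.1] zyaw -3.2 shift [ 2.1  0.6 -2.2] rot [0.001 0.004 0.003] q7 0.05 F [ 1.7  0.7 -1.3] T [-0.06 -0.17 -0.09] w 12.8 t 10.8
```

```bash
python3 -m handwheel '-1 -0.6 0 0 -0.1 0 0;-1 -0.6 0 0 -0.1 0 0;-1 -0.6 0 0 -0.1 0 0;-1 -0.6 0 0 -0.1 0 0'
python3 rel.py 556.3 -251.7 100 -3.2
```

```text
clock: 11.2
eef_pos: [559.8, -252.0, 101.7]
tool_rot: [-0.765, 1.564, -0.408]
force: [-0.0, 0.5, -2.6]
width: 13.0
pos [ 559.8 -252.   101.7] zyaw 20.5 shift [ 1.6  1.5 -3.2] rot [0.413 0.006 0.004] q7 0.36 F [-0.   0.5 -2.6] T [-0.06 -0.62 -0.26] w 13.0 t 11.2
```

```bash
python3 -m handwheel '-1 -0.6 0 0 -0.12 0 0;-1 -0.6 0 0 -0.12 0 0;-1 -0.6 0 0 -0.12 0 0;-1 -0.6 0 0 -0.12 0 0;-1 -0.6 0 0 -0.12 0 0;-1 -0.6 0 0 -0.12 0 0'
python3 rel.py 556.3 -251.7 105 -3.2
python3 - <<'E'
from h import *
t=get_image('top');s=get_image('side')
a=cv2.resize(t[190:290,350:460],None,fx=5,fy=5,interpolation=2); b=cv2.resize(s[220:320,300:410],None,fx=5,fy=5,interpolation=2)
cv2.imwrite('pics/k2.png',cv2.resize(np.hstack([a,b]),(800,364)))
E
```

```text
clock: 11.8
eef_pos: [561.4, -250.1, 106.4]
tool_rot: [-1.11, 1.559, -0.007]
force: [-1.1, 0.3, -1.5]
width: 12.7
pos [ 561.4 -250.1  106.4] zyaw 63.2 shift [ 1.3  3.9 -3.7] rot [1.159 0.011 0.006] q7 0.94 F [-1.1  0.3 -1.5] T [ 0.27 -0.63 -0.29] w 12.7 t 11.8
```

View pics/k2.png

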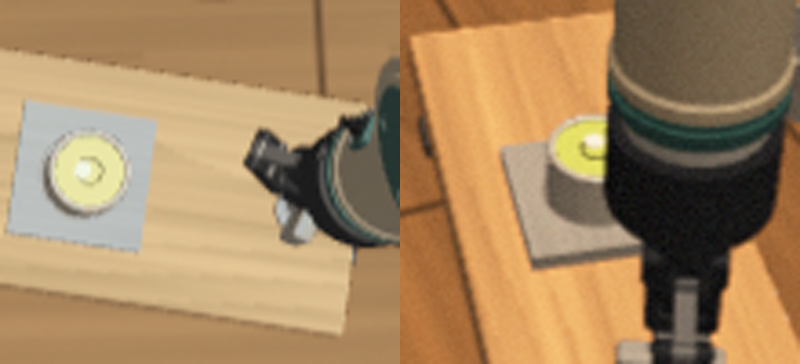

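```bash
cat > bub.py <<'E'
from h import *
import sys
def bub(name,u,v):
    img=get_image(name);o,ax,c,e,f,mm=win(img,u,v,18)
    h=cv2.cvtColor(c,cv2.COLOR_BGR2HSV);S=h[...,1].astype(float)
    S0=np.median(S[mm>0]);
    w=np.where((mm>0)&(S<S0*.55)&(h[...,2]>200),1.,0)
    ys,xs=np.nonzero(w);cs=f((xs.mean(),ys.mean()))
    # ring: dark pixels within inner zone
    V=c.astype(float).min(2)*0+h[...,2];V0=np.median(V[mm>0]);r=(mm>0)&(V<V0*.88)
    m2=r.astype(np.uint8);p=np.argwhere(m2)[:,::-1]
    rc=f(cv2.minEnclosingCircle(p.astype(np.float32))[0]) if len(p)>5 else o*np.nan
    z=float(sys.argv[1]) if len(sys.argv)>1 else 122
    P=lambda q:plane(name,*q,z)[:2]
    yd=np.array([.177,.984]);xd=np.array([.984,-.177])
    for n,q in(('win',o),('ring',rc)):
        d=P(cs)-P(q);print(name,n,q.round(2),'bub',cs.round(2),'area',len(xs)/64,'off x,y(shelf) mm',(d@xd).round(2),(d@yd).round(2))
    cv2.imwrite(f'pics/b_{name}_{ctrl.read_state()["clock"]:.2f}.png',c);return c
if __name__=='__main__':
    bub('top',374,237)
E
python3 -m handwheel '-1 0 0 0 0 0 0;-1 0 0 0 0 0 0;-1 0 0 0 0 0 0;-1 0 0 0 0 0 0;-1 0 0 0 0 0 0;-1 0 0 0 0 0 0;-1 0 0 0 0 0 0;-1 0 0 0 0 0 0'
python3 rel.py 561 -251 105 -3.2
python3 bub.py; cp pics/b_top_12*.png pics/bb1.png
```

```text
clock: 12.7
eef_pos: [561.3, -250.1, 106.3]
tool_rot: [-1.179, 1.559, -0.085]
force: [-0.9, 0.4, -1.1]
width: 12.8
pos [ 561.3 -250.1  106.3] zyaw 62.7 shift [ 1.3 -0.1 -1. ] rot [1.149 0.01  0.007] q7 0.93 F [-0.9  0.4 -1.1] T [ 0.22 -0.57  0.12] w 12.8 t 12.7
top win [374.2  236.55] bub [372.7  236.35] area 17.234375 off x,y(shelf) mm -0.05 3.58
top ring [374.31 236.34] bub [372.7  236.35] area 17.234375 off x,y(shelf) mm -0.58 3.77
```

```bash
ls pics
```

```text
b_top_12.75.png
bb1.png
k1.png
k2.png
l2.png
l3.png
lz.png
p1.png
p2.png
p3.png
side0.png
ss.png
st.png
top0.png
```

View pics/bb1.png

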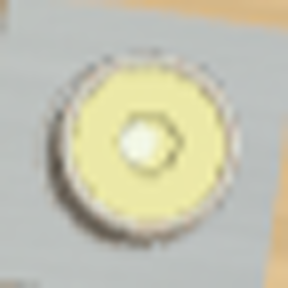

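The bubble sits 3.7 mm towards the hinge end, at pixel (372.7,236.4) against the ring at (374.3,236.3). That means about 0.85 rad more of CCW turn.

```bash
python3 -m handwheel '-1 -0.5 0 0 -0.12 0 0;-1 -0.6 0 0 -0.12 0 0;-1 -0.6 0 0 -0.12 0 0;-1 -0.6 0 0 -0.12 0 0;-1 -0.6 0 0 -0.12 0 0;-1 -0.6 0 0 -0.12 0 0;-1 -0.6 0 0 -0.1 0 0'
python3 rel.py 561 -251 110 -3.2;python3 -m handwheel '-1 0 0 0 0 0 0;-1 0 0 0 0 0 0;-1 0 0 0 0 0 0;-1 0 0 0 0 0 0;-1 0 0 0 0 0 0;-1 0 0 0 0 0 0;-1 0 0 0 0 0 0;-1 0 0 0 0 0 0;-1 0 0 0 0 0 0'
python3 rel.py 561 -251 110 -3.2
python3 bub.py; python3 bub.py;
```

```text
clock: 13.45
eef_pos: [561.7, -247.3, 111.5]
tool_rot: [-1.608, 1.558, 0.328]
force: [-0.9, 1.1, -1.1]
width: 13.0
pos [ 561.7 -247.3  111.5] zyaw 110.9 shift [ 1.5  2.  -3.2] rot [1.991 0.013 0.009] q7 1.63 F [-0.9  1.1 -1.1] T [ 0.4  -0.43 -0.27] w 13.0 t 13.45
clock: 14.35
eef_pos: [561.6, -247.2, 111.5]
tool_rot: [-1.62, 1.558, 0.31]
force: [-1.2, 1.5, -0.7]
width: 12.8
pos [ 561.6 -247.2  111.5] zyaw 110.6 shift [ 1.5  1.9 -3.3] rot [1.986 0.012 0.009] q7 1.62 F [-1.2  1.5 -0.7] T [ 0.32 -0.49  0.14] w 12.8 t 14.35
top win [373.91 236.3 ] bub [374.   236.34] area 17.5625 off x,y(shelf) mm -0.06 -0.24
top ring [373.68 236.37] bub [374.   236.34] area 17.5625 off x,y(shelf) mm 0.2 -0.74
top win [373.91 236.3 ] bub [374.   236.34] area 17.515625 off x,y(shelf) mm -0.06 -0.23
top ring [373.66 236.37] bub [374.   236.34] area 17.515625 off x,y(shelf) mm 0.19 -0.78
```

```bash
python3 -m handwheel '0 0 0 0 0 0 0;0 0 0 0 0 0 0;0 0 0 0 0 0 0;0 -10 0 0 0 0 0;0 -40 0 0 0 0 0;0 -45 0 0 0 0 0;0 -20 0 0 0 0 0'
python3 rel.py 584 -100 200 80
```

```text
clock: 15.15
eef_pos: [557.3, -248.8, 228.2]
tool_rot: [-0.802, 1.566, 1.127]
force: [0.3, -0.1, 0.7]
width: 42.7
pos [ 557.3 -248.8  228.2] zyaw 110.5 shift [ 29. -77. 130.] rot [0.532 0.004 0.003] q7 1.74 F [ 0.3 -0.1  0.7] T [-0.07 -0.01  0.05] w 42.7 t 15.15
```

```bash
python3 -m handwheel '0 0 -25 40 0.14 0 0;0 0 -20 46 0.14 0 0;0 0 -10 45 0.14 0 0;0 0 0 0 0.14 0 0;0 0 0 0 0.14 0 0;0 0 0 0 0.14 0 0;0 0 0 0 0.14 0 0;0 0 0 0 0.14 0 0;0 0 0 0 0.14 0 0;0 0 0 0 0.14 0 0'
python3 - <<'E'
from h import *
s=get_image('side');w=win(s,353,259,16);print(w[:2],plane('side',*w[0],122))
t=cv2.imread('pics/top0.png')
E
python3 rel.py 584 -100 160 -10
```

```text
clock: 16.15
eef_pos: [588.1, -101.4, 242.6]
tool_rot: [-0.245, 1.551, 0.232]
force: [0.4, 0.1, -0.3]
width: 42.6
(array([353.54709435, 258.85774422]), array([15.71543694, 23.48135185])) [585.95262981 -95.12634795 122.        ]
pos [ 588.2 -101.2  242.9] zyaw 27.1 shift [82.8  3.4 -4.8] rot [ 0.647  0.02  -0.001] q7 0.28 F [-0.4 -0.1  0.2] T [ 0.04 -0.04  0.02] w 42.7 t 16.2
```

```bash
python3 - <<'E'
from h import *
print(tri((373.91,236.3),(353.547,258.858)),plane('top',373.91,236.3,128),plane('side',353.547,258.858,128))
E
python3 -m handwheel '-0.25 10 0 0 0.14 0.005 0;-0.25 10 0 0 0.14 0.005 0;-0.25 10 0 0 0.14 0.005 0;-0.25 10 0 0 0.14 0.005 0;-0.25 0 0 0 0.08 0 0'
python3 rel.py 583.5 -101 145 -10
```

```text
(array([ 583.82457548, -101.39158594,  127.9844002 ]), np.float64(1.5460917510680705)) [ 584.56322005 -101.63878548  128.        ] [ 583.03543308 -101.28513881  128.        ]
clock: 16.7
eef_pos: [589.4, -99.9, 205.4]
tool_rot: [0.563, 1.567, 0.386]
force: [0.0, 1.1, -0.8]
width: 32.1
pos [589.4 -99.9 205.4] zyaw -10.2 shift [60.4 -2.3 -5.8] rot [-0.003  0.003 -0.002] q7 -0.28 F [ 0.   1.1 -0.8] T [0.03 0.01 0.02] w 32.1 t 16.7
```

```bash
python3 -m handwheel '-0.25 25 -2 -5 0 0.003 0;-0.25 25 0 0 0 0 0;-0.25 0 0 0 0 0 0'
python3 rel.py 584.8 -101.4 140 -10
python3 - <<'E'
import bub;from h import *
try: bub.bub('side',353,259)
except Exception as e: print(e)
s=get_image('side');b=cv2.resize(s[210:310,300:410],None,fx=6,fy=6,interpolation=2);cv2.imwrite('pics/q1.png',b)
E
```

```text
clock: 17.0
eef_pos: [585.5, -99.8, 156.5]
tool_rot: [0.71, 1.566, 0.54]
force: [-0.1, 0.2, 0.2]
width: 32.0
pos [585.5 -99.8 156.5] zyaw -9.7 shift [16.5 -1.8 -0.5] rot [ 0.005  0.004 -0.003] q7 -0.3 F [-0.1  0.2  0.2] T [ 0.    0.05 -0.02] w 32.0 t 17.0
side win [353.48 258.84] bub [353.51 258.54] area 15.859375 off x,y(shelf) mm 0.28 0.87
side ring [353.44 258.81] bub [353.51 258.54] area 15.859375 off x,y(shelf) mm 0.33 0.77
```

View pics/q1.png

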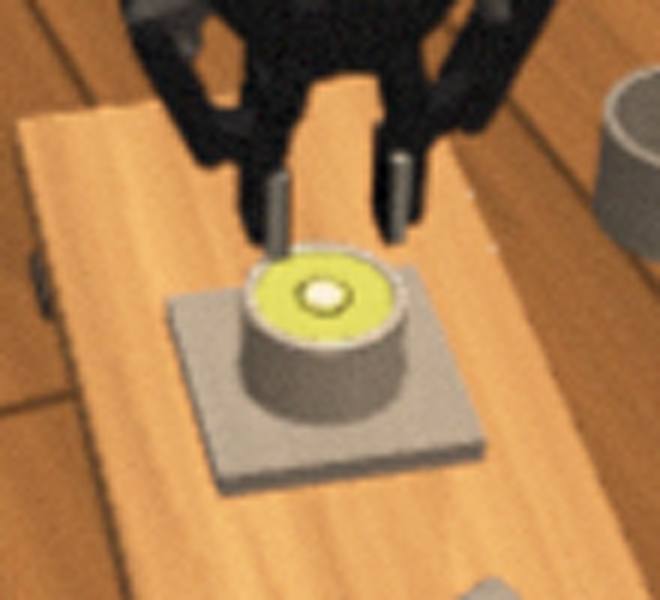

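Side view: bubble at (353.5,258.5), ring at (353.4,258.8). Both views put the offset under 1 mm with the level free. Next is the press, with the fingers straddling the ring so the bubble stays visible.

```bash
python3 -m handwheel '-0.25 8 -2 -0.5 0.005 0.004 -0.003;-0.25 5 0 0 0 0 0'
python3 rel.py 584.8 -101.4 136 -10;python3 -m handwheel '-0.25 1.5 0 0 0 0 0'
python3 rel.py 584.8 -101.4 136 -10
```

```text
clock: 17.3
eef_pos: [589.0, -102.1, 148.6]
tool_rot: [0.08, 1.561, -0.095]
force: [-0.4, -0.5, -0.1]
width: 32.3
pos [ 589.  -102.1  148.6] zyaw -10.0 shift [12.6 -0.  -4.3] rot [-0.001  0.01  -0.001] q7 -0.31 F [-0.4 -0.5 -0.1] T [ 0.06  0.01 -0.01] w 32.3 t 17.3
clock: 17.4
eef_pos: [589.2, -102.2, 147.2]
tool_rot: [0.073, 1.561, -0.102]
force: [0.0, -0.4, 0.3]
width: 32.2
pos [ 589.2 -102.2  147.2] zyaw -10.0 shift [11.2  0.  -4.6] rot [-0.001  0.01  -0.001] q7 -0.31 F [ 0.  -0.4  0.3] T [0.02 0.05 0.03] w 32.2 t 17.4
```

```bash
python3 -m handwheel '-0.25 2 0 -4.5 0 0.01 0;-0.25 2 0 0 0 0 0'
python3 rel.py 584.8 -101.4 136 -10;python3 -m handwheel '-0.25 2 0 0 0 0 0'
python3 rel.py 584.8 -101.4 136 -10
```

```text
clock: 17.6
eef_pos: [584.8, -101.4, 143.5]
tool_rot: [1.077, 1.57, 0.902]
force: [-0.1, -0.1, 0.4]
width: 32.1
pos [ 584.8 -101.4  143.5] zyaw -10.0 shift [ 7.5  0.  -0. ] rot [-0.     0.    -0.001] q7 -0.31 F [-0.1 -0.1  0.4] T [ 0.05 -0.07 -0.01] w 32.1 t 17.6
clock: 17.7
eef_pos: [584.9, -101.4, 141.6]
tool_rot: [0.835, 1.57, 0.66]
force: [0.2, 0.4, 0.7]
width: 31.8
pos [ 584.9 -101.4  141.6] zyaw -10.0 shift [ 5.6  0.  -0.1] rot [-0.     0.001 -0.001] q7 -0.31 F [0.2 0.4 0.7] T [ 0.02 -0.01 -0.03] w 31.8 t 17.7
```

```bash
for i in 1; do python3 -m handwheel '-0.25 1.5 0 0 0 0 0'; python3 -m handwheel '-0.25 1 0 0 0 0 0'; python3 -m handwheel '-0.25 1 0 0 0 0 0'; done | grep -E 'eef|force'
```

```text
eef_pos: [584.8, -101.4, 139.9]
force: [0.1, 0.7, -0.6]
eef_pos: [584.8, -101.4, 138.8]
force: [0.1, 0.2, 0.2]
eef_pos: [584.9, -101.4, 137.7]
force: [0.3, 0.3, 0.0]
```

```bash
python3 -m handwheel '-0.25 0.7 0 0 0 0 0' | grep -E 'eef|force'
```

```text
eef_pos: [584.9, -101.4, 136.9]
force: [0.1, 0.5, 0.0]
```

```bash
python3 -m handwheel '-0.25 0.6 0 0 0 0 0' | grep -E 'eef|force'
```

```text
eef_pos: [584.9, -101.4, 136.5]
force: [-1.3, -0.8, 6.9]
```

```bash
python3 -m handwheel '-0.25 0.5 0 0 0 0 0' | grep -E 'eef|force'
```

```text
eef_pos: [584.9, -101.4, 136.6]
force: [-2.1, 0.1, 6.2]
```

```bash
python3 -m handwheel '-0.25 0.7 0 0 0 0 0' | grep -E 'eef|force'
```

```text
eef_pos: [584.9, -101.4, 136.5]
force: [-1.6, -0.3, 6.7]
```

```bash
python3 -m handwheel '-0.25 0.7 0 0 0 0 0' | grep -E 'eef|force'
```

```text
eef_pos: [584.9, -101.4, 136.5]
force: [-1.3, 0.3, 5.7]
```

```bash
python3 -m handwheel '-0.25 1.1 0 0 0 0 0' | grep -E 'eef|force'
```

```text
eef_pos: [584.9, -101.3, 136.5]
force: [-2.9, -0.6, 10.1]
```

```bash
python3 -m handwheel '-0.25 1.1 0 0 0 0 0' | grep -E 'eef|force'
```

```text
eef_pos: [584.9, -101.3, 136.5]
force: [-2.0, 0.3, 9.3]
```

Holding 9–10 N. I'll check the bubble while pressing, along with how the force holds over time (each camera call also takes time).

```bash
python3 -m handwheel '-0.25 1.1 0 0 0 0 0;-0.25 1.1 0 0 0 0 0;-0.25 1.1 0 0 0 0 0;-0.25 1.1 0 0 0 0 0;-0.25 1.1 0 0 0 0 0;-0.25 1.1 0 0 0 0 0;-0.25 1.1 0 0 0 0 0;-0.25 1.1 0 0 0 0 0;-0.25 1.1 0 0 0 0 0;-0.25 1.1 0 0 0 0 0' | grep -E 'eef|force'
python3 - <<'E'
import bub;from h import *
for i in range(5):
    try: bub.bub('side',353,259)
    except Exception as e: print(e)
    print(ctrl.read_state()['force'].round(1))
s=get_image('side');b=cv2.resize(s[210:310,300:410],None,fx=6,fy=6,interpolation=2);cv2.imwrite('pics/q2.png',b)
t=get_image('top');cv2.imwrite('pics/q2t.png',t)
E
```

```text
eef_pos: [584.9, -101.3, 136.6]
force: [-2.3, -0.2, 7.8]
side win [353.44 259.  ] bub [353.51 258.54] area 15.796875 off x,y(shelf) mm 0.46 1.32
side ring [352.44 259.06] bub [353.51 258.54] area 15.796875 off x,y(shelf) mm 2.46 1.13
[-1.6 -0.1  8.3]
side win [353.64 258.99] bub [353.5  258.54] area 15.65625 off x,y(shelf) mm 0.03 1.37
side ring [352.56 259.12] bub [353.5  258.54] area 15.65625 off x,y(shelf) mm 2.23 1.37
[-2.5  1.9  8.3]
side win [353.62 258.98] bub [353.52 258.54] area 15.75 off x,y(shelf) mm 0.11 1.3
side ring [352.56 259.12] bub [353.52 258.54] area 15.75 off x,y(shelf) mm 2.27 1.34
[-2.1  0.3  7.8]
side win [353.59 258.97] bub [353.49 258.52] area 15.984375 off x,y(shelf) mm 0.12 1.34
side ring [352.56 259.  ] bub [353.49 258.52] area 15.984375 off x,y(shelf) mm 2.15 1.05
[-2.  -0.6  8.2]
side win [353.58 258.96] bub [353.49 258.54] area 15.640625 off x,y(shelf) mm 0.12 1.27
side ring [352.5  259.12] bub [353.49 258.54] area 15.640625 off x,y(shelf) mm 2.35 1.34
[-3.2 -0.   8.1]
```

View pics/q2.png

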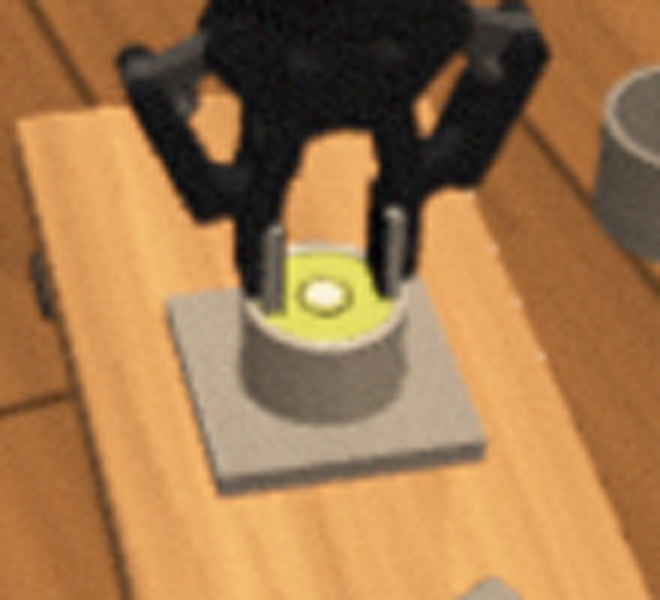

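View pics/q2t.png

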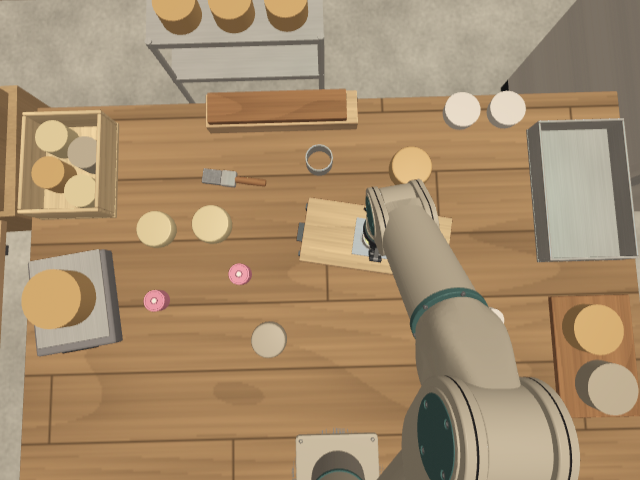

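The bubble stays at (353.5,258.5), exactly where it was before pressing, and visibly in the ring. The window and ring fits have shifted because the fingers now cover part of them. The push has eased to 8 N, so I'll bring it up to 10 N.

```bash
python3 -m handwheel '-0.25 1.3 0 0 0 0 0;-0.25 1.3 0 0 0 0 0;-0.25 1.3 0 0 0 0 0;-0.25 1.3 0 0 0 0 0' | grep -E 'eef|force'
```

```text
eef_pos: [584.9, -101.3, 136.6]
force: [-2.8, -1.4, 9.5]
```

```bash
python3 -m handwheel '-0.25 1.4 0 0 0 0 0;-0.25 1.4 0 0 0 0 0' | grep -E 'eef|force'; python3 -c "
import bub
from h import *
for i in range(4):
    bub.bub('side',353,259);print(ctrl.read_state()['force'].round(1))" | grep -v ring
```

```text
eef_pos: [584.9, -101.4, 136.6]
force: [-3.3, -0.3, 10.5]
side win [353.49 258.99] bub [353.5  258.53] area 15.890625 off x,y(shelf) mm 0.34 1.33
[-3.9  0.9 10.8]
side win [353.63 258.97] bub [353.5  258.55] area 15.8125 off x,y(shelf) mm 0.05 1.27
[-3.  -0.2 11.2]
side win [353.53 258.95] bub [353.51 258.56] area 15.640625 off x,y(shelf) mm 0.23 1.13
[-2.5 -0.3 10.8]
side win [353.56 258.98] bub [353.52 258.53] area 15.6875 off x,y(shelf) mm 0.23 1.32
[-2.6 -0.5 10.1]
```

The push holds steady at 10–11 N and the bubble has not moved. Handing in.

```bash
python3 -c "
from cell import ctrl
print(ctrl.read_state()['clock'],ctrl.finish_job())"
```

```text
the job is handed in; nothing more can be done
20.85 None
```

The level is seated in the shelf pocket with the bubble centred, and the job was handed in at about 21 s with the arm still pressing. I set the level down, turned the knob about 2 rad counter-clockwise in one grip, then pressed with the part-open fingers on either side of the ring.

- **Bubble before pressing:** it was 0.2–0.8 mm off in the top view and 0.8–0.9 mm in the side view. The two views put it on opposite sides of centre along the shelf; the limit is 2.5 mm.
- **Bubble while pressing:** it stayed at the same side-view pixel throughout, within about 0.02 px.
- **Checks that disagreed:** while pressing, the side-view window fit read about 1.3 mm off and the ring fit about 2.5–2.7 mm. The fingers partly hid the window and ring by then, so I discounted both fits. The arm blocked the top view, so I had no second view of the bubble at that stage.
- **Push:** steady at 10–11 N downward at hand-in, with a sideways force of about 3 N. It had eased to about 8 N earlier, and I brought it back up.
- **Other things on the table:** those visible in the last top view, including both pink look-alikes, looked unmoved. I compared by eye and did not measure them. The jar was mostly hidden behind the arm in that view.

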